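# Set out the specimen jars and cap the skin camera

### The job

Get this biopsy station ready: on the white mat stand the blue-lid jar on the middle ring, between the orange-lid jar on the ring next to the purple bar and the white-lid jar on the ring next to the black bar, and lay the yellow cassette flat and centred on top of the blue-lid jar. Press the red cap firmly onto the skin camera's tapered nose until its rim is fully home on the white shoulder and it stays there by friction. Leave the green-lid jar where it is, and let go of everything.

Things in the scene. Friction and masses are not known exactly. Their poses are not given: they have to be found in the camera images.
- jar_orange: Loose specimen jar, closed: clear plastic body, 40 mm diameter, with a flat orange screw lid 43 mm diameter from 42 to 58 mm up; total height 58 mm, 60 g give or take a third. It starts upright on the counter. Origin: centre of its underside; z up.
- jar_blue: Loose specimen jar, closed: clear plastic body, 40 mm diameter, with a flat blue screw lid 43 mm diameter from 42 to 58 mm up; total height 58 mm, 60 g give or take a third. It starts upright on the counter. Origin: centre of its underside; z up.
- jar_white: Loose specimen jar, closed: clear plastic body, 40 mm diameter, with a flat white screw lid 43 mm diameter from 42 to 58 mm up; total height 58 mm, 60 g give or take a third. It starts upright on the counter. Origin: centre of its underside; z up.
- jar_green: Loose specimen jar, closed: clear plastic body, 40 mm diameter, with a flat green screw lid 43 mm diameter from 42 to 58 mm up; total height 58 mm, 60 g give or take a third. It starts upright on the counter. Origin: centre of its underside; z up. Not needed: it stays where it stands.
- cassette: Loose yellow biopsy cassette, a flat box 40 x 28 x 12 mm (x, y, z) with black slots on top, 15 g, starts lying flat on the counter. Origin: centre of its underside; x along its 40 mm side, so grip it across y (28 mm).
- cap: Loose red plastic cap standing open end down: a hollow cup, straight outside, 36 mm diameter, 30 mm high, closed flat top 4 mm thick; bore 30 mm diameter at the open rim, narrowing slightly, 26 mm deep; 25 g. Starts on the counter. Origin: centre of the open rim (its underside); z up towards the closed top.
- skin_camera: Fixed skin camera, nose up: grey base 80 mm diameter, white handle 44 mm diameter up to a flat shoulder 50 mm high, then a dark tapered nose, 30 mm diameter at the shoulder, 28.4 mm at 71 mm up, rounded tip at 75 mm. Origin: centre of the base's underside; z up the nose axis. The cap jams with its rim 2 to 4 mm above the shoulder; a push of 8 to 15 N on its top drives it home; it stays.
- mat: White flat mat 270 x 100 x 4 mm (x, y, z), fixed to the counter, with three blue printed rings (53 mm outer diameter) in a row along its long x axis: centres at x = -85, 0 and +85 mm, y = 0. Origin: centre of its underside; the jars stand on its top, 4 mm up.
- bar_purple: Purple marker bar, 14 x 80 x 6 mm, fixed across one short end of the mat (which end varies), its centre 125 mm from the mat's centre, so 40 mm outward of the nearest ring's centre. Origin: centre of its underside, on the mat.
- bar_black: Black marker bar, 14 x 80 x 6 mm, fixed across one short end of the mat (which end varies), its centre 125 mm from the mat's centre, so 40 mm outward of the nearest ring's centre. Origin: centre of its underside, on the mat.
Things that resemble listed ones, but are neither listed nor needed, are in the scene too. Of the things that look like the cap, the smaller one is meant. Leave any turquoise look-alike of the bar_purple alone.

How it is judged:
At the end, for the whole second after the job is handed in: Jars upright on their rings within 13 mm along and across the mat (blue middle, orange by purple bar, white by black bar); cassette flat on blue lid within 11 mm of centre; cap upright on the nose, rim within 1.5 mm of shoulder; green-lid jar within 20 mm of its start; all released, at rest (y of jar_blue in the frame of mat between -0.013 and 0.013 m and z of jar_blue in the frame of mat between 0.001 and 0.008 m and angle between each of jar_blue, jar_orange, jar_white, cassette's own z axis and vertical below 0.1 rad and x of jar_blue in the frame of mat between -0.013 and 0.013 m and y of jar_orange in the frame of mat between -0.013 and 0.013 m and z of jar_orange in the frame of mat between 0.001 and 0.008 m and (x of jar_orange in the frame of mat between 0.072 and 0.098 m or x of jar_orange in the frame of mat between -0.098 and -0.072 m) and horizontal distance between jar_orange and bar_purple below 0.08 m and y of jar_white in the frame of mat between -0.013 and 0.013 m and z of jar_white in the frame of mat between 0.001 and 0.008 m and (x of jar_white in the frame of mat between 0.072 and 0.098 m or x of jar_white in the frame of mat between -0.098 and -0.072 m) and horizontal distance between jar_white and bar_black below 0.08 m and horizontal distance between cassette and jar_blue below 0.011 m and z of cassette in the frame of jar_blue between 0.054 and 0.064 m and horizontal distance between cap and skin_camera below 0.004 m and z of cap in the frame of skin_camera between 0.045 and 0.0515 m and angle between cap's own z axis and vertical below 0.08 rad and linear speed of each of jar_orange, jar_blue, jar_white, cassette, cap below 0.02 m/s and distance of jar_green from where it was at the start of the episode below 0.02 m); the robot touches nothing.
It fails at once if the green-lid jar was knocked over or carried off (angle between jar_green's own z axis and vertical above 0.5 rad or distance of jar_green from where it was at the start of the episode above 0.04 m).
It also fails if it takes over 136 s, if anything falls off the work surface, if the arm or the gripper's body presses on something with over 40 N, if the wrist force passes 120 N, or if a joint passes its speed limit or range.

### The arm

A 6-joint arm with a two-finger parallel gripper is mounted at the origin on the work surface. World frame = base frame: x ahead of the robot, y to its left, z up, the work surface at z = 0. Lengths are in m, angles in rad, forces in N, time in s.
With the tool pointing down it reaches from about 0.375 to 0.9 m from the base axis. Payload 3.1 kg.
Tool frame: the origin (TCP) lies at the very end of the fingers, on their centre line; the grasp point (between the pads) lies 19 mm behind it; z points along the fingers, y is the line along which they close (so a half turn about z gives the same grasp; the last joint's range is limited). The gripper opens to 87 mm and grips with 3 to 60 N. Pads are 19 mm wide; open, the fingers measure 117 mm over their backs; the gripper's body (75 mm by 190 mm) begins 51 mm behind the grasp point.
Start: joints at [1.069, 0.527, 1.433, -0, 1.181, -0.178], TCP at [0.199, 0.593, 0.223] pointing down, gripper open.
Joint ranges: [-3.08, 3.08], [-0.75, 2.2], [0.22, 2.44], [-1.43, 4.57], [0, 2.65], [-2.85, 2.85]. Speed limits (rad/s): [2.79, 2.79, 3.14, 3.14, 3.14, 3.14].

### API

Orientations are given as a unit quaternion [x, y, z, w].
In Python, from rig import robot gives the robot as it stands. The module is installed in compiled form; this text tells all that it offers.
- The arm moves only by the tool play_rows, never from a script. Its argument "steps" is one flat list of numbers, 5 for each row, row after row: the opening, from -1 (shut) to 1 (fully open), then the shift along the tool's x, y, z as a fraction of full scale, then the turn about the tool's z as a fraction of full scale. In form: [claw, tx, ty, tz, twist, claw, tx, ty, tz, twist, ...]. A call has exactly 10 rows; each row shifts and turns the commanded pose from where the row before left it, along the tool's axes as they then stand; what a row does not reach is not made up. Full scale, the value 1, is 0.03 m for a shift and 0.1 rad for a turn. A row lasts 1/10 s, in which the tool goes at most 50 mm and 8.59 degrees, less where a joint would pass 70% of its speed; a pose out of reach is approached as far as the arm can. A call with a number of a shift or a turn outside -1 to 1 is refused whole. A call with a gripper value outside its range is refused whole. The fingers move at their own pace and stop on an object; "grip_force" is the grip in N (left out, the last holds). Time passes only in rows, so rows that do not move let the fingers close, or fill a call up. It gives the time, the measured TCP pose, the force, the opening and the grip force at its end, in the units of the state.
- robot.get_obs(): the state, without advancing time (a new reading comes with each control period).
- robot.camera(name): name is "side" or "top"; returns a dict with "image" (384x512x3 uint8, red, green, blue), "mtx" (3x3 intrinsics, pixels), "rvec" (rotation vector, rad) and "tvec" (3), from world to camera coordinates, as OpenCV has them. Camera axes: x right, y down, z forward; pixel columns grow to the right and rows downward; lengths in m; the calibration is good to about 2 mm. A picture is of the moment at which its call begins. There is no depth.
- robot.hand_in(): hands the job in; it is judged then, once.
The state is a dict: "time": time; "q": joint angles; "joint_velocities": joint speeds; "joint_torque": joint torques, N m; "position": TCP position; "tool_rot": TCP orientation; "ft_force": force on the tool from outside, world axes, zero at the start; "moment": the same for the moment, N m; "grip_width": finger opening in m; "grip_force": force on a finger pad.
Only numpy, scipy, OpenCV 4.12 (cv2) and the standard library are available. Lean on these libraries where they do the work, as an engineer would, in place of code of your own. Each camera call takes 0.05 s, during which the arm holds its last target. There are 200 camera calls.

## Working session

There is one attempt and no reset: what is moved stays moved. The work goes in short steps, Python scripts to look and compute and a tool call to move; the robot and the scene stay as the last step left them, time stands still between calls to the robot, and variables do not carry over. Pictures are saved under pics/ and viewed, at most 14 in all, crops included, and the job is handed in when it is done.

Besides the shell and the picture viewer there is one more tool, called after ">>>" in YAML: its name, and indented under it one key for each argument. play_rows: Moves the arm, as the interface text tells. Shift numbers are shares of 0.03 m and turn numbers shares of 0.1 rad, none past 1 either way. Its arguments: {"type":"object","properties":{"steps":{"type":"array"},"grip_force":{"type":"number"}},"required":["steps"]}

```bash
mkdir -p pics
cat > h.py <<'E'
import numpy as np, cv2, pickle
from rig import robot
def snap(tag):
    for n in ("side","top"):
        c=robot.camera(n); pickle.dump(c,open(f"{tag}_{n}.pkl","wb"))
        cv2.imwrite(f"pics/{tag}_{n}.png",cv2.resize(c["image"][:,:,::-1],(800,600),interpolation=cv2.INTER_CUBIC))
def load(tag,n): return pickle.load(open(f"{tag}_{n}.pkl","rb"))
def crop(tag,n,u0,v0,u1,v1):
    im=load(tag,n)["image"][v0:v1,u0:u1,::-1]; s=min(800/(u1-u0),600/(v1-v0))
    cv2.imwrite(f"pics/{tag}_{n}_c{u0}_{v0}.png",cv2.resize(im,None,fx=s,fy=s,interpolation=cv2.INTER_CUBIC)); print("scale",s)
def w(c,u,v,z):
    R=cv2.Rodrigues(np.array(c["rvec"],float))[0]; t=np.array(c["tvec"],float).ravel()
    d=R.T@np.linalg.inv(c["mtx"])@np.array([u,v,1.]); o=-R.T@t
    return o+d*(z-o[2])/d[2]
def p(c,X): return cv2.projectPoints(np.array(X,float).reshape(-1,3),np.array(c["rvec"],float),np.array(c["tvec"],float),np.array(c["mtx"],float),None)[0].reshape(-1,2)
E
python3 - <<'E'
from h import *
snap("a"); o=robot.get_obs()
for k,v in o.items(): print(k,np.round(v,3))
for n in("side","top"):
    c=load("a",n);R=cv2.Rodrigues(np.array(c["rvec"],float))[0];print(n,-R.T@np.array(c["tvec"]).ravel(),R[2],c["mtx"][0])
E
```

```text
time 0.1
q [ 1.068  0.528  1.434 -0.     1.181 -0.179]
joint_velocities [ 0.    -0.003 -0.004 -0.001 -0.002  0.002]
joint_torque [ -0.    -44.099 -17.715   0.063   0.053  -0.   ]
position [0.199 0.592 0.222]
tool_rot [ 0.161  0.987 -0.001 -0.   ]
ft_force [0.078 0.49  0.047]
moment [0.023 0.023 0.05 ]
grip_force 0.0
grip_width 0.087
side [ 0.36334031 -0.66963386  0.58099925] [ 0.19734925  0.7587379  -0.62078183] [378.76435557   0.         249.32839512]
top [0.4448089  0.01342229 0.94744704] [ 0.10350714 -0.01588458 -0.99450186] [410.26426657   0.         259.30526939]
```

View pics/a_top.png

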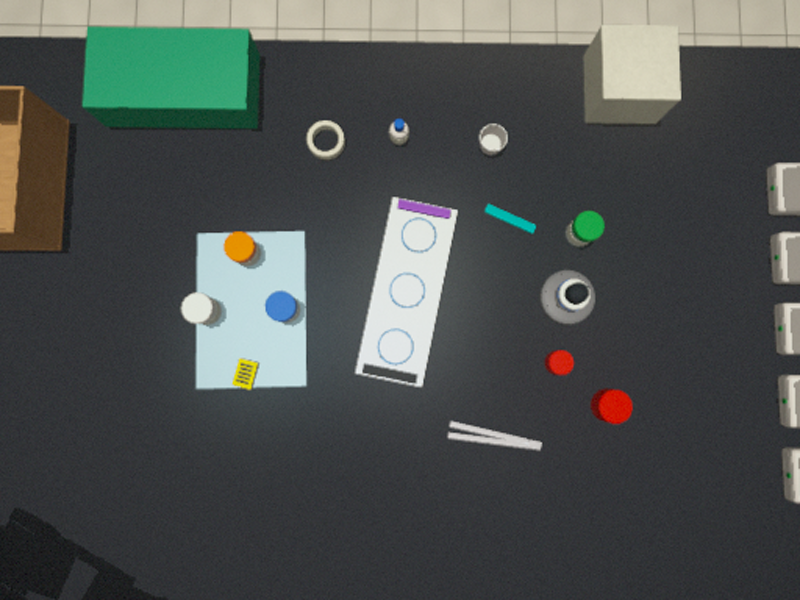

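View pics/a_side.png

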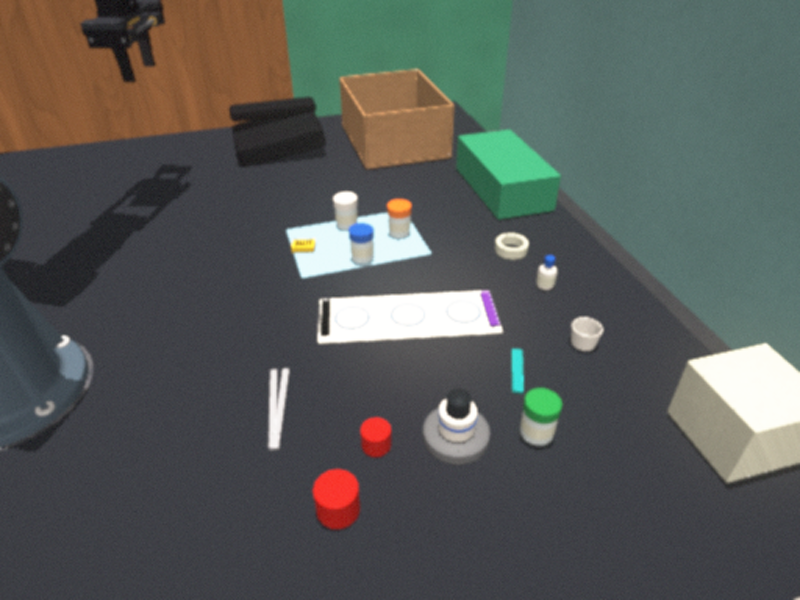

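The pictures show, at top-view pixels (800x600):
- Jars: orange (240,247), white (197,308), blue (281,306), green (588,226).
- Cassette at (245,374).
- Mat from (425,208), the purple bar, to (390,374), the black bar. The turquoise bar at (510,218) is a decoy.
- Camera at (570,296).

There are two cap candidates, red at (560,362) and red at (613,406). The task means the smaller one, so (560,362). I'll confirm it in a crop.

Run:
```python
from h import *
crop("a","top",335,170,415,275)
crop("a","top",115,140,205,255)
from scipy.optimize import least_squares
a=np.linspace(0,2*np.pi,60)
def cyl(x,y,z0,z1,r): return np.array([[x+r*np.cos(t),y+r*np.sin(t),z] for t in a for z in(z0,z1)])
def cen(P):
    m=cv2.moments(cv2.convexHull(P.astype(np.float32))); return np.array([m["m10"],m["m01"]])/m["m00"],m["m00"]
H={"orange":(5,18),"blue":(100,125),"green":(45,80),"red":(0,4),"yellow":(22,35),"purple":(130,155)}
out={}
for k,(lo,hi) in H.items():
    for n in("top","side"):
        c=load("a",n);hsv=cv2.cvtColor(c["image"],cv2.COLOR_RGB2HSV)
        m=cv2.inRange(hsv,(lo,130,70),(hi,255,255))
        if n=="top": m[:70]=0
        else: m[:115]=0
        N,L,S,C=cv2.connectedComponentsWithStats(m)
        for i in range(1,N):
            if S[i,4]>25: out.setdefault((k,n),[]).append((C[i].round(2),S[i,4])); 
    print(k,[out.get((k,n)) for n in("top","side")])
def solve(pt,ps,z0,z1,r):
    T,S_=load("a","top"),load("a","side")
    f=lambda q:np.r_[cen(p(T,cyl(*q,z0,z1,r)))[0]-pt,cen(p(S_,cyl(*q,z0,z1,r)))[0]-ps]
    s=least_squares(f,w(T,*pt,z1)[:2]);return s.x,s.fun,cen(p(T,cyl(*s.x,z0,z1,r)))[1]
for k,z0,z1,r in(("orange",.042,.058,.0215),("blue",.042,.058,.0215),("green",.042,.058,.0215),("red",0,.03,.018)):
    for pt,_ in out[(k,"top")]:
        for ps,_ in out[(k,"side")]:
            x,f,A=solve(pt,ps,z0,z1,r)
            if abs(f).max()<4: print(k,x.round(4),f.round(2),A)
```

```text
scale 5.714285714285714
scale 5.217391304347826
orange [[(array([ 19.92, 114.16]), np.int32(3416)), (array([156.82, 159.64]), np.int32(55))], [(array([255.22, 132.4 ]), np.int32(165))]]
blue [[(array([255.07,  79.17]), np.int32(41)), (array([179.17, 195.78]), np.int32(286))], [(array([230.69, 148.39]), np.int32(144)), (array([351.51, 166.  ]), np.int32(41))]]
green [[(array([145.99,  72.74]), np.int32(102)), (array([142.11,  77.53]), np.int32(36)), (array([376.27, 144.25]), np.int32(322))], [(array([332.44, 124.81]), np.int32(951)), (array([347.05, 258.64]), np.int32(423))]]
red [[(array([357.79, 231.71]), np.int32(234)), (array([391.64, 259.45]), np.int32(467))], [(array([240.2 , 279.07]), np.int32(420)), (array([215.11, 318.7 ]), np.int32(936))]]
yellow [[(array([156.55, 239.17]), np.int32(191))], [(array([193.39, 157.08]), np.int32(97))]]
purple [[(array([269.62, 132.9 ]), np.int32(102))], [(array([312.86, 197.84]), np.int32(76))]]
orange [0.6144 0.2278] [-0.92 -0.95 -0.78  2.38] 336.4383342611836
blue [0.8    0.0102] [-0.09 -0.51 -0.34  0.53] 324.1519208146492
blue [0.5332 0.1749] [-0.18 -0.38 -0.29  0.36] 330.83454687020276
green [ 0.6526 -0.2607] [-0.58 -0.58 -0.33  0.78] 334.2382664512843
red [ 0.4578 -0.2247] [-0.26 -0.52 -0.43  0.42] 250.46039793197997
red [ 0.3962 -0.2969] [-1.77 -0.65 -0.37  1.59] 271.91286245314404
```

View pics/a_top_c335_170.png

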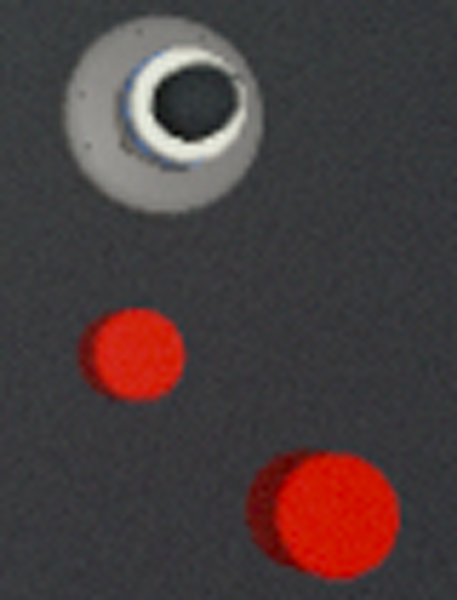

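View pics/a_top_c115_140.png

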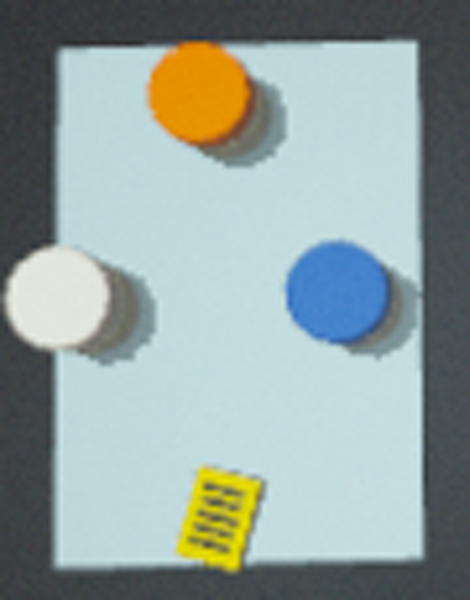

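The smaller red cap is at crop (139,354), about 8 px in radius, which matches 36 mm; the other is clearly bigger. The lids are at crop (199,93) orange, (58,297) white and (338,291) blue. The nose tip is at (197,102) and the shoulder at (187,105).

Run:
```python
from h import *
T,S=load("a","top"),load("a","side")
def px(x,y,u0,v0,s): return (x+.5)/s-.5+u0,(y+.5)/s-.5+v0
A=lambda x,y,z:w(T,*px(x,y,335,170,5.7143),z)[:2].round(4)
B=lambda x,y,z:w(T,*px(x,y,115,140,5.2174),z)[:2].round(4)
print("cap",A(139,354,.03),"shoulder",A(187,105,.05),"tip",A(197,102,.073),"base",A(164,114,.01))
print("or",B(199,93,.058),"wh",B(58,297,.058),"bl",B(338,291,.058))
hsv=cv2.cvtColor(T["image"],cv2.COLOR_RGB2HSV)
m=cv2.inRange(hsv,(20,130,70),(36,255,255)); m[:200]=0; cs=max(cv2.findContours(m,0,1)[0],key=cv2.contourArea)
r=cv2.minAreaRect(cs); b=cv2.boxPoints(r); P=np.array([w(T,*q,.012)[:2] for q in b]); print("cass",w(T,*r[0],.012)[:2],P.round(4).tolist())
g=T["image"].min(2).astype(np.uint8); m=cv2.inRange(g,150,255); m[:,:225]=0;m[:,300:]=0;m[:120]=0
cs=max(cv2.findContours(m,0,1)[0],key=cv2.contourArea); r=cv2.minAreaRect(cs); print("mat",r,[w(T,*q,.004)[:2].round(4).tolist() for q in cv2.boxPoints(r)])
k=.64
for nm,q in dict(purple=(425,209),black=(390,374),r1=(419,235),r2=(407,290),r3=(395.5,346.5)).items(): print(nm,w(T,q[0]*k,q[1]*k,.004+.006*(nm[0] in'pb'))[:2].round(4))
# side check of predictions
for nm,X in dict(cap=(*A(139,354,.03),.03),tip=(*A(197,102,.073),.075),sh=(*A(187,105,.05),.05),white=(*B(58,297,.058),.058),blue=(*B(338,291,.058),.058),orange=(*B(199,93,.058),.058)).items(): print(nm,(p(S,X)[0]/k).round(1))
crop("a","side",255,235,370,305)
crop("a","side",180,115,280,180)
```

```text
cap [ 0.4568 -0.2244] shoulder [ 0.5527 -0.2398] tip [ 0.5511 -0.2372] base [ 0.5538 -0.2417]
or [0.6157 0.2331] wh [0.5293 0.2887] bl [0.5326 0.1728]
cass [0.43756796 0.23027535] [[0.422, 0.2483], [0.4606, 0.2386], [0.4532, 0.2121], [0.4147, 0.222]]
mat ((259.74176025390625, 186.36441040039062), (43.76744079589844, 116.0519790649414), 11.441044807434082) [[0.4388, 0.0721], [0.705, 0.0215], [0.6851, -0.0794], [0.4196, -0.026]]
purple [ 0.6833 -0.0305]
black [0.4381 0.0199]
r1 [ 0.645  -0.0218]
r2 [ 0.562  -0.0043]
r3 [0.4782 0.0122]
cap [373.4 428.5]
tip [454.6 393.8]
sh [455.5 409.7]
white [343.8 197.3]
blue [359.7 228.9]
orange [397.4 205.1]
scale 6.956521739130435
scale 8.0
```

View pics/a_side_c255_235.png

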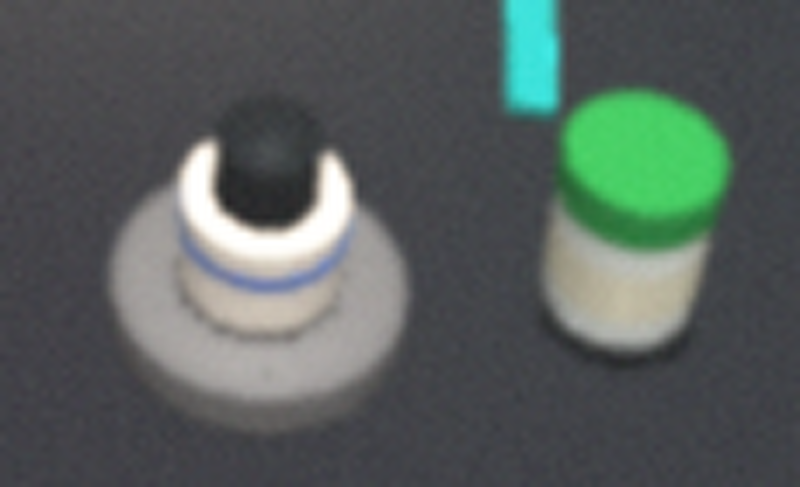

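```bash
cat >> h.py <<'E'
from scipy.spatial.transform import Rotation as Ro
def yaw(R): return np.arctan2(-R[0,1],R[1,1])
def go(points,a=-.196,snap_tag=None):
    """prints twist units, then shift units (tool axes at yaw a) leg by leg"""
    o=robot.get_obs(); R=Ro.from_quat(o["tool_rot"]).as_matrix(); x=np.array(o["position"])
    print("t",round(o["time"],2),"pos",x.round(4),"yaw",round(yaw(R),4),"tilt",R[2,2].round(5),"w",round(o["grip_width"],4),"gf",round(o["grip_force"],1),"F",np.round(o["ft_force"],1))
    print("twist units",round(-(a-yaw(R))/.1,3))
    X=np.array([[-np.cos(a),-np.sin(a),0],[-np.sin(a),np.cos(a),0],[0,0,-1]])
    for q in points: print(q,"->",(X@(np.array(q)-x)/.03).round(2)); x=np.array(q)
RP=(.6454,-.0202);RM=(.562,-.0035);RB=(.4786,.0129)
OR=(.6157,.2331);WH=(.5293,.2887);BL=(.5329,.1735);CA=(.4376,.2303);CAP=(.4575,-.2245);NO=(.5527,-.2385)
E
python3 - <<'E'
from h import *
go([(*OR,.2),(*OR,.031),(*OR,.12),(*RP,.12),(*RP,.036),(*RP,.12),(*WH,.12),(*WH,.031),(*WH,.12),(*RB,.12),(*RB,.036),(*RB,.12),(*BL,.12),(*BL,.031),(*BL,.12),(*RM,.12),(*RM,.036),(*RM,.13)])
E
```

```text
t 0.1 pos [0.1985 0.5919 0.2217] yaw -0.3238 tilt -1.0 w 0.0871 gf 0.0 F [0.1 0.5 0. ]
twist units -1.278
(0.6157, 0.2331, 0.2) -> [-15.97  -9.02   0.72]
(0.6157, 0.2331, 0.031) -> [0.   0.   5.63]
(0.6157, 0.2331, 0.12) -> [ 0.    0.   -2.97]
(0.6454, -0.0202, 0.12) -> [-2.62 -8.09  0.  ]
(0.6454, -0.0202, 0.036) -> [0.  0.  2.8]
(0.6454, -0.0202, 0.12) -> [ 0.   0.  -2.8]
(0.5293, 0.2887, 0.12) -> [5.8  9.35 0.  ]
(0.5293, 0.2887, 0.031) -> [0.   0.   2.97]
(0.5293, 0.2887, 0.12) -> [ 0.    0.   -2.97]
(0.4786, 0.0129, 0.12) -> [-0.13 -9.35  0.  ]
(0.4786, 0.0129, 0.036) -> [0.  0.  2.8]
(0.4786, 0.0129, 0.12) -> [ 0.   0.  -2.8]
(0.5329, 0.1735, 0.12) -> [-0.73  5.6   0.  ]
(0.5329, 0.1735, 0.031) -> [0.   0.   2.97]
(0.5329, 0.1735, 0.12) -> [ 0.    0.   -2.97]
(0.562, -0.0035, 0.12) -> [-2.1 -5.6  0. ]
(0.562, -0.0035, 0.036) -> [0.  0.  2.8]
(0.562, -0.0035, 0.13) -> [ 0.    0.   -3.13]
```

>>> play_rows:
  steps: [1,0,0,0,-0.64,1,0,0,0,-0.64,1,-1,-0.56,0,0,1,-1,-0.56,0,0,1,-1,-0.56,0,0,1,-1,-0.56,0,0,1,-1,-0.56,0,0,1,-1,-0.56,0,0,1,-1,-0.56,0,0,1,-1,-0.56,0,0]
  grip_force: 20

```text
time: 1.1
position: [0.4088, 0.4128, 0.2221]
tool_rot: [0.098, 0.995, -0.0, -0.0]
ft_force: [0.0, 1.0, -0.1]
grip_width: 0.0869
grip_force: 0.0
```

>>> play_rows:
  steps: [1,-1,-0.56,0,0,1,-1,-0.56,0,0,1,-1,-0.56,0,0,1,-1,-0.56,0,0,1,-1,-0.56,0,0,1,-1,-0.57,0,0,1,-1,-0.57,0,0,1,-0.97,-0.57,0,0,1,0,0,0,0,1,0,0,0,0]

```text
time: 2.1
position: [0.6161, 0.2341, 0.2217]
tool_rot: [0.099, 0.995, -0.0, -0.001]
ft_force: [-1.2, -0.2, 0.2]
grip_width: 0.0871
grip_force: 0.0
```

Run:
```python
from h import *
go([(*OR,.031)])
```

```text
t 2.1 pos [0.6161 0.2341 0.2217] yaw -0.1976 tilt -1.0 w 0.0871 gf 0.0 F [-1.2 -0.2  0.2]
twist units -0.016
(0.6157, 0.2331, 0.031) -> [ 0.01 -0.03  6.36]
```

Tracking is accurate. Next I'll descend and grip, then lift.

>>> play_rows:
  steps: [1,0,-0.03,1,0,1,0,0,1,0,1,0,0,1,0,1,0,0,1,0,1,0,0,1,0,1,0,0,0.9,0,1,0,0,0.46,0,1,0,0,0,0,-1,0,0,0,0,-1,0,0,0,0]

```text
time: 3.1
position: [0.6173, 0.2344, 0.0335]
tool_rot: [0.098, 0.995, 0.0, 0.002]
ft_force: [0.2, -0.1, 0.3]
grip_width: 0.0775
grip_force: 0.0
```

>>> play_rows:
  steps: [-1,0,0,0,0,-1,0,0,0,0,-1,0,0,0,0,-1,0,0,0,0,-1,0,0,0,0,-1,0,0,-0.4,0,-1,0,0,-0.8,0,-1,0,0,-0.9,0,-1,0,0,-0.87,0,-1,0,0,0,0]

```text
time: 4.1
position: [0.6191, 0.2346, 0.1257]
tool_rot: [0.098, 0.995, 0.001, 0.004]
ft_force: [1.3, -0.2, -0.8]
grip_width: 0.0417
grip_force: 20.0
```

Run:
```python
from h import *
go([(*RP,.12)]); snap("b"); crop("b","side",180,60,310,157)
```

```text
t 4.1 pos [0.6191 0.2346 0.1257] yaw -0.1956 tilt -0.99996 w 0.0417 gf 20.0 F [ 1.3 -0.2 -0.8]
twist units 0.004
(0.6454, -0.0202, 0.12) -> [-2.51 -8.16  0.19]
scale 6.153846153846154
```

View pics/b_side_c180_60.png

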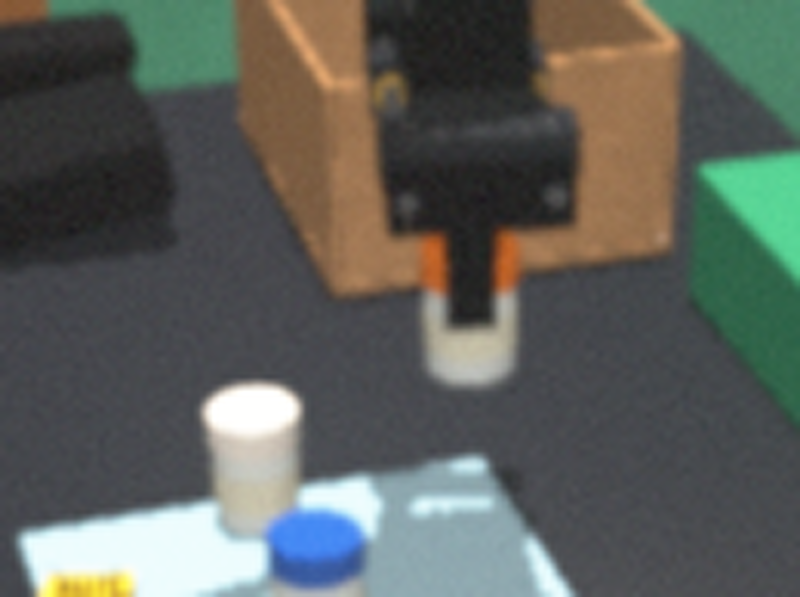

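The jar is gripped upright and centred between the fingers at crop (470,280). Carrying it to the purple ring.

>>> play_rows:
  steps: [-1,-0.25,-0.6,0,0,-1,-0.26,-0.9,0,0,-1,-0.25,-0.9,0,0,-1,-0.25,-0.9,0,0,-1,-0.25,-0.9,0,0,-1,-0.25,-0.9,0,0,-1,-0.25,-0.9,0,0,-1,-0.25,-0.9,0,0,-1,-0.25,-0.7,0,0,-1,-0.25,-0.56,0,0]

```text
time: 5.2
position: [0.641, -0.0222, 0.119]
tool_rot: [0.098, 0.995, 0.0, -0.002]
ft_force: [0.8, 1.1, -0.6]
grip_width: 0.0416
grip_force: 20.0
```

>>> play_rows:
  steps: [-1,0,0,0,0,-1,0,0,0,0,-1,0,0,0,0,-1,0,0,0,0,-1,0,0,0.7,0,-1,0,0,0.8,0,-1,0,0,0,0,-1,0,0,0,0,-1,0,0,0,0,-1,0,0,0,0]

```text
time: 6.2
position: [0.6433, -0.0209, 0.0772]
tool_rot: [0.098, 0.995, -0.0, 0.001]
ft_force: [0.3, 0.4, -0.5]
grip_width: 0.0417
grip_force: 20.0
```

Run:
```python
from h import *
go([(*RP,.036)])
```

```text
t 6.2 pos [ 0.6433 -0.0209  0.0772] yaw -0.1955 tilt -1.0 w 0.0417 gf 20.0 F [ 0.3  0.4 -0.5]
twist units 0.005
(0.6454, -0.0202, 0.036) -> [-0.06  0.04  1.37]
```

>>> play_rows:
  steps: [-1,-0.06,0.04,0.5,0,-1,0,0,0.5,0,-1,0,0,0.2,0,-1,0,0,0.14,0,-1,0,0,0,0,-1,0,0,0,0,0,0,0,0,0,0,0,0,0,0,1,0,0,0,0,1,0,0,0,0]

```text
time: 7.2
position: [0.6444, -0.0201, 0.0353]
tool_rot: [0.098, 0.995, 0.0, -0.0]
ft_force: [-0.1, 0.6, -0.7]
grip_width: 0.0527
grip_force: 0.0
```

>>> play_rows:
  steps: [1,0,0,0,0,1,0,0,0,0,1,0,0,-0.5,0,1,0,0,-0.9,0,1,0,0,-0.9,0,1,0,0,-0.9,0,1,0.4,0.6,0,0,1,0.5,0.9,0,0,1,0.6,0.9,0,0,1,0.6,0.9,0,0]

```text
time: 8.2
position: [0.6001, 0.0912, 0.1315]
tool_rot: [0.098, 0.995, 0.0, -0.001]
ft_force: [0.3, 0.4, -0.5]
grip_width: 0.087
grip_force: 0.0
```

>>> play_rows:
  steps: [1,0.6,0.9,0,0,1,0.6,0.9,0,0,1,0.6,0.9,0,0,1,0.6,0.9,0,0,1,0.5,0.8,0,0,1,0.5,0.6,0,0,1,0.5,0.6,0,0,1,0.3,0.5,0,0,1,0,0,0,0,1,0,0,0,0]

```text
time: 9.2
position: [0.513, 0.2935, 0.1315]
tool_rot: [0.097, 0.995, -0.0, -0.0]
ft_force: [0.7, -0.1, 0.0]
grip_width: 0.0872
grip_force: 0.0
```

Run:
```python
from h import *
go([(*WH,.031)])
snap("c"); crop("c","top",200,100,320,260)
```

```text
t 9.2 pos [0.513  0.2935 0.1315] yaw -0.1942 tilt -1.0 w 0.0872 gf 0.0 F [ 0.7 -0.1  0. ]
twist units 0.018
(0.5293, 0.2887, 0.031) -> [-0.57 -0.05  3.35]
scale 3.75
```

View pics/c_top_c200_100.png

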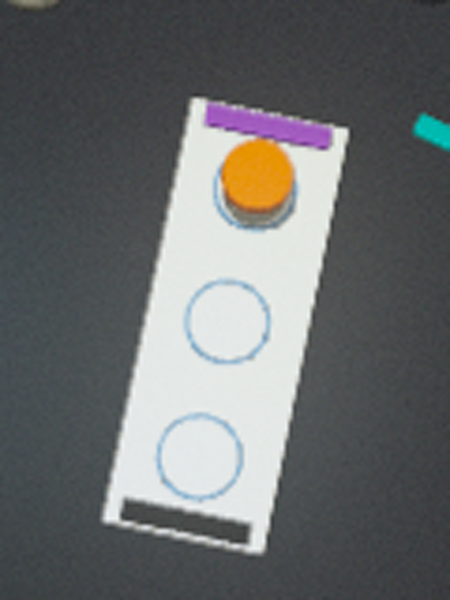

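The orange jar stands inside the purple-bar ring, with its lid at crop (258,175). Now the white jar.

>>> play_rows:
  steps: [1,-0.57,-0.05,0,0,1,0,0,0,0,1,0,0,0.9,0,1,0,0,0.9,0,1,0,0,0.9,0,1,0,0,0.5,0,1,0,0,0.15,0,1,0,0,0,0,-1,0,0,0,0,-1,0,0,0,0]

```text
time: 10.3
position: [0.5312, 0.2888, 0.0325]
tool_rot: [0.098, 0.995, 0.001, 0.001]
ft_force: [-0.0, -0.7, 0.7]
grip_width: 0.0778
grip_force: 0.0
```

>>> play_rows:
  steps: [-1,0,0,0,0,-1,0,0,0,0,-1,0,0,0,0,-1,0,0,0,0,-1,0,0,0,0,-1,0,0,-0.4,0,-1,0,0,-0.8,0,-1,0,0,-0.9,0,-1,0,0,-0.9,0,-1,0,0,0,0]

```text
time: 11.3
position: [0.5331, 0.2896, 0.1257]
tool_rot: [0.098, 0.995, 0.002, 0.004]
ft_force: [0.2, 0.7, -0.1]
grip_width: 0.0413
grip_force: 20.0
```

Run:
```python
from h import *
T=load("c","top"); print("orange at",w(T,(258.5)/3.75-.5+200,175.5/3.75-.5+100,.062)[:2].round(4),RP)
go([(*RB,.12),(*RB,.036)])
```

```text
orange at [ 0.6419 -0.0202] (0.6454, -0.0202)
t 11.3 pos [0.5331 0.2896 0.1257] yaw -0.1956 tilt -0.99996 w 0.0413 gf 20.0 F [ 0.2  0.7 -0.1]
twist units 0.004
(0.4786, 0.0129, 0.12) -> [-0.01 -9.4   0.19]
(0.4786, 0.0129, 0.036) -> [0.  0.  2.8]
```

>>> play_rows:
  steps: [-1,-0.01,-0.6,0,0,-1,-0.02,-0.9,0,0,-1,-0.01,-0.95,0,0,-1,-0.01,-1,0,0,-1,-0.01,-1,0,0,-1,-0.01,-1,0,0,-1,-0.02,-1,0,0,-1,-0.01,-1,0,0,-1,-0.01,-1,0,0,-1,-0.01,-0.6,0,0]

```text
time: 12.3
position: [0.4787, 0.0192, 0.1202]
tool_rot: [0.099, 0.995, -0.0, -0.002]
ft_force: [0.8, 0.5, -0.3]
grip_width: 0.0417
grip_force: 20.0
```

>>> play_rows:
  steps: [-1,0,-0.32,0,0,-1,0,0,0,0,-1,0,0,0,0,-1,0,0,0.7,0,-1,0,0,0.8,0,-1,0,0,0,0,-1,0,0,0,0,-1,0,0,0,0,-1,0,0,0,0,-1,0,0,0,0]

```text
time: 13.3
position: [0.4797, 0.0121, 0.077]
tool_rot: [0.098, 0.995, -0.0, 0.001]
ft_force: [0.9, 0.6, -0.5]
grip_width: 0.0413
grip_force: 20.0
```

Run:
```python
from h import *
go([(*RB,.036)])
```

```text
t 13.3 pos [0.4797 0.0121 0.077 ] yaw -0.1956 tilt -1.0 w 0.0413 gf 20.0 F [ 0.9  0.6 -0.5]
twist units 0.004
(0.4786, 0.0129, 0.036) -> [0.04 0.02 1.37]
```

>>> play_rows:
  steps: [-1,0.04,0.02,0.5,0,-1,0,0,0.5,0,-1,0,0,0.2,0,-1,0,0,0.16,0,-1,0,0,0,0,-1,0,0,0,0,0,0,0,0,0,0,0,0,0,0,1,0,0,0,0,1,0,0,0,0]

```text
time: 14.3
position: [0.4782, 0.0129, 0.0355]
tool_rot: [0.098, 0.995, -0.0, 0.0]
ft_force: [-0.1, 0.2, -0.6]
grip_width: 0.0526
grip_force: 0.0
```

>>> play_rows:
  steps: [1,0,0,0,0,1,0,0,0,0,1,0,0,-0.5,0,1,0,0,-0.9,0,1,0,0,-0.9,0,1,0,0,-0.9,0,1,0,0.6,0,0,1,-0.1,0.9,0,0,1,-0.1,0.9,0,0,1,-0.1,0.9,0,0]

```text
time: 15.3
position: [0.5062, 0.1091, 0.1315]
tool_rot: [0.098, 0.995, -0.0, -0.0]
ft_force: [0.5, -0.6, 0.3]
grip_width: 0.0872
grip_force: 0.0
```

>>> play_rows:
  steps: [1,-0.2,0.9,0,0,1,-0.2,0.9,0,0,1,-0.03,0.5,0,0,1,0,0,0,0,1,0,0,0,0,1,0,0,0,0,1,0,0,0,0,1,0,0,0,0,1,0,0,0,0,1,0,0,0,0]

```text
time: 16.3
position: [0.5323, 0.1731, 0.1314]
tool_rot: [0.098, 0.995, -0.0, -0.0]
ft_force: [-0.2, -0.4, 0.3]
grip_width: 0.0872
grip_force: 0.0
```

Run:
```python
from h import *
go([(*BL,.031)])
```

```text
t 16.3 pos [0.5323 0.1731 0.1314] yaw -0.1963 tilt -1.0 w 0.0872 gf 0.0 F [-0.2 -0.4  0.3]
twist units -0.003
(0.5329, 0.1735, 0.031) -> [-0.02  0.02  3.35]
```

>>> play_rows:
  steps: [1,-0.02,0.02,0.5,0,1,0,0,0.9,0,1,0,0,0.9,0,1,0,0,0.9,0,1,0,0,0.15,0,1,0,0,0,0,1,0,0,0,0,-1,0,0,0,0,-1,0,0,0,0,-1,0,0,0,0]

```text
time: 17.3
position: [0.5335, 0.174, 0.0318]
tool_rot: [0.098, 0.995, 0.0, 0.001]
ft_force: [0.1, -0.4, 0.4]
grip_width: 0.0707
grip_force: 0.0
```

>>> play_rows:
  steps: [-1,0,0,0,0,-1,0,0,0,0,-1,0,0,0,0,-1,0,0,0,0,-1,0,0,0,0,-1,0,0,-0.4,0,-1,0,0,-0.8,0,-1,0,0,-0.9,0,-1,0,0,-0.9,0,-1,0,0,0,0]

```text
time: 18.3
position: [0.5357, 0.1743, 0.125]
tool_rot: [0.098, 0.995, 0.001, 0.004]
ft_force: [0.0, -0.9, -0.5]
grip_width: 0.0414
grip_force: 20.0
```

>>> play_rows:
  steps: [-1,-0.2,-0.5,0,0,-1,-0.3,-0.8,0,0,-1,-0.3,-0.8,0,0,-1,-0.3,-0.8,0,0,-1,-0.3,-0.8,0,0,-1,-0.3,-0.8,0,0,-1,-0.3,-0.7,0,0,-1,-0.1,-0.4,0,0,-1,0,0,0,0,-1,0,0,0,0]

```text
time: 19.3
position: [0.5611, -0.003, 0.1202]
tool_rot: [0.098, 0.995, 0.0, -0.001]
ft_force: [-0.1, 0.2, -0.8]
grip_width: 0.0416
grip_force: 20.0
```

>>> play_rows:
  steps: [-1,0,0,0.7,0,-1,0,0,0.8,0,-1,0,0,0,0,-1,0,0,0,0,-1,0,0,0,0,-1,0,0,0,0,-1,0,0,0,0,-1,0,0,0,0,-1,0,0,0,0,-1,0,0,0,0]

```text
time: 20.3
position: [0.5621, -0.0032, 0.076]
tool_rot: [0.098, 0.995, -0.0, 0.0]
ft_force: [-1.1, -0.5, -0.9]
grip_width: 0.0416
grip_force: 20.0
```

Run:
```python
from h import *
go([(*RM,.035)])
```

```text
t 20.3 pos [ 0.5621 -0.0032  0.076 ] yaw -0.1959 tilt -1.0 w 0.0416 gf 20.0 F [-1.1 -0.5 -0.9]
twist units 0.001
(0.562, -0.0035, 0.035) -> [ 0.   -0.01  1.37]
```

Next I'll place it, release, rise and head for the cassette.

>>> play_rows:
  steps: [-1,0,0,0.5,0,-1,0,0,0.5,0,-1,0,0,0.2,0,-1,0,0,0.15,0,-1,0,0,0,0,-1,0,0,0,0,0,0,0,0,0,0,0,0,0,0,1,0,0,0,0,1,0,0,0,0]

```text
time: 21.3
position: [0.5622, -0.0031, 0.0355]
tool_rot: [0.098, 0.995, -0.0, 0.0]
ft_force: [-0.7, -0.0, -0.9]
grip_width: 0.0525
grip_force: 0.0
```

>>> play_rows:
  steps: [1,0,0,0,0,1,0,0,0,0,1,0,0,-0.5,0,1,0,0,-0.9,0,1,0,0,-0.9,0,1,0,0,-0.9,0,1,0.4,0.6,0,0,1,0.5,0.9,0,0,1,0.5,0.9,0,0,1,0.5,0.9,0,0]

```text
time: 22.3
position: [0.525, 0.1059, 0.1315]
tool_rot: [0.098, 0.995, 0.0, 0.0]
ft_force: [1.0, -0.5, 0.0]
grip_width: 0.0869
grip_force: 0.0
```

Run:
```python
from h import *
go([(*CA,.13),(*CA,.002)],-.24)
```

```text
t 22.3 pos [0.525  0.1059 0.1315] yaw -0.1965 tilt -1.0 w 0.0869 gf 0.0 F [ 1.  -0.5  0. ]
twist units 0.435
(0.4376, 0.2303, 0.13) -> [3.81 3.34 0.05]
(0.4376, 0.2303, 0.002) -> [0.   0.   4.27]
```

>>> play_rows:
  steps: [1,0,0,0,0.44,1,0.6,0.5,0,0,1,0.9,0.8,0,0,1,0.9,0.8,0,0,1,0.9,0.8,0,0,1,0.5,0.44,0,0,1,0,0,0.8,0,1,0,0,0.8,0,1,0,0,0.8,0,1,0,0,0,0]

```text
time: 23.3
position: [0.4365, 0.229, 0.0572]
tool_rot: [0.12, 0.993, -0.001, -0.003]
ft_force: [-1.2, 0.3, 0.3]
grip_width: 0.0865
grip_force: 0.0
```

>>> play_rows:
  steps: [1,0,0,0,0,1,0,0,0,0,1,0,0,0,0,1,0,0,0,0,1,0,0,0,0,1,0,0,0,0,1,0,0,0,0,1,0,0,0,0,1,0,0,0,0,1,0,0,0,0]
  grip_force: 10

```text
time: 24.3
position: [0.4384, 0.2295, 0.0593]
tool_rot: [0.12, 0.993, -0.0, -0.0]
ft_force: [-0.7, 0.2, -0.0]
grip_width: 0.0871
grip_force: 0.0
```

Run:
```python
from h import *
go([(*CA,.002)],-.24)
```

```text
t 24.3 pos [0.4384 0.2295 0.0593] yaw -0.2398 tilt -1.0 w 0.0871 gf 0.0 F [-0.7  0.2 -0. ]
twist units 0.002
(0.4376, 0.2303, 0.002) -> [0.03 0.02 1.91]
```

>>> play_rows:
  steps: [1,0,0.02,0.6,0,1,0,0,0.6,0,1,0,0,0.5,0,1,0,0,0.18,0,1,0,0,0,0,1,0,0,0,0,1,0,0,0,0,-1,0,0,0,0,-1,0,0,0,0,-1,0,0,0,0]

```text
time: 25.3
position: [0.4388, 0.2301, 0.0033]
tool_rot: [0.12, 0.993, 0.0, 0.0]
ft_force: [-0.3, -0.4, -0.1]
grip_width: 0.071
grip_force: 0.0
```

>>> play_rows:
  steps: [-1,0,0,0,0,-1,0,0,0,0,-1,0,0,0,0,-1,0,0,0,0,-1,0,0,0,0,-1,0,0,0,0,-1,0,0,0,0,-1,0,0,-0.5,0,-1,0,0,-0.8,0,-1,0,0,-0.8,0]

```text
time: 26.3
position: [0.4381, 0.2299, 0.0662]
tool_rot: [0.12, 0.993, -0.0, -0.001]
ft_force: [1.0, -0.7, -1.0]
grip_width: 0.0279
grip_force: 10.0
```

>>> play_rows:
  steps: [-1,0,0,-0.9,0,-1,0,0,-0.8,0,-1,0,0,0,0,-1,0,0,0,0,-1,0,0,0,0,-1,0,0,0,0,-1,0,0,0,0,-1,0,0,0,0,-1,0,0,0,0,-1,0,0,0,0]

```text
time: 27.3
position: [0.4386, 0.23, 0.1168]
tool_rot: [0.12, 0.993, -0.0, -0.0]
ft_force: [-0.4, -0.7, -0.1]
grip_width: 0.028
grip_force: 10.0
```

Run:
```python
from h import *
snap("d"); crop("d","top",225,105,305,255)
crop("d","side",150,80,350,230)
go([(*RM,.12)])
```

```text
scale 4.0
scale 4.0
t 27.4 pos [0.4386 0.23   0.1169] yaw -0.2398 tilt -1.0 w 0.0277 gf 10.0 F [-0.3  0.4  0.1]
twist units -0.438
(0.562, -0.0035, 0.12) -> [-5.55 -6.83 -0.1 ]
```

View pics/d_top_c225_105.png

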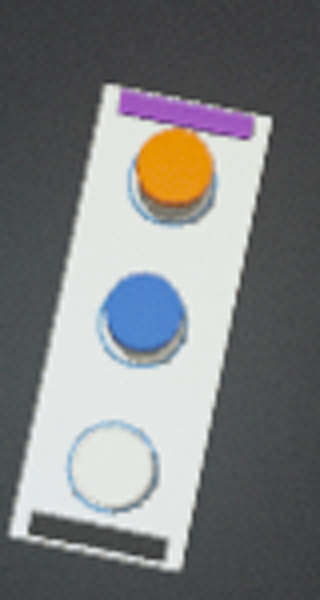

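View pics/d_side_c150_80.png

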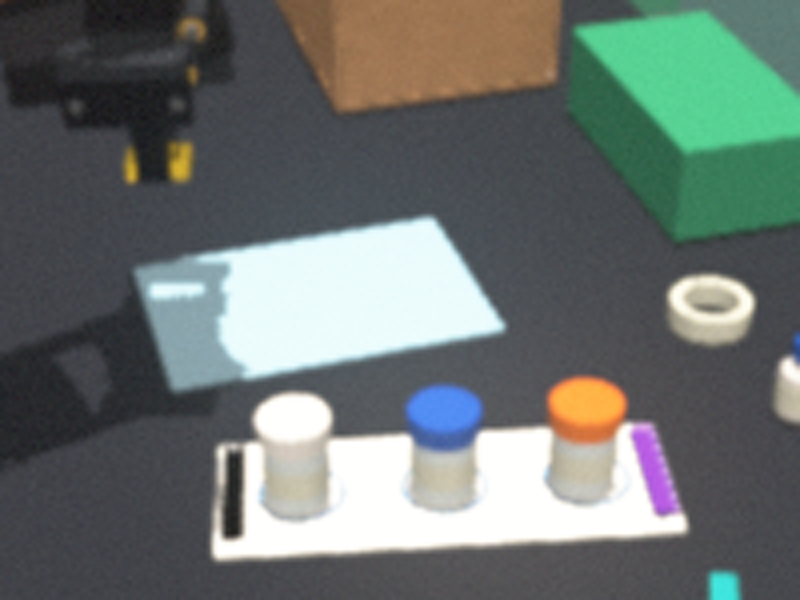

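All three jars stand inside their rings, with lids at crop (176,166), (146,311) and (114,467). The cassette is held flat and roughly centred in the fingers.

Run:
```python
from h import *
T=load("d","top"); S=load("d","side")
for nm,q,r in(("or",(176,166),RP),("bl",(146,311),RM),("wh",(114,467),RB)): print(nm,w(T,(q[0]+.5)/4-.5+225,(q[1]+.5)/4-.5+105,.062)[:2].round(4),r)
print("blue side",w(S,(444.5)/4-.5+150,409/4-.5+80,.062)[:2].round(4))
go([(.5615,-.0037,.115),(.5615,-.0037,.085)])
```

```text
or [ 0.6423 -0.0207] (0.6454, -0.0202)
bl [ 0.5618 -0.0046] (0.562, -0.0035)
wh [0.477  0.0123] (0.4786, 0.0129)
blue side [ 0.5638 -0.0034]
t 27.4 pos [0.4386 0.23   0.1169] yaw -0.2398 tilt -1.0 w 0.0277 gf 10.0 F [-0.3  0.4  0.1]
twist units -0.438
(0.5615, -0.0037, 0.115) -> [-5.54 -6.84  0.06]
(0.5615, -0.0037, 0.085) -> [0. 0. 1.]
```

>>> play_rows:
  steps: [-1,0,0,0,-0.44,-1,-0.5,-0.6,0,0,-1,-0.7,-0.9,0,0,-1,-0.7,-0.9,0,0,-1,-0.7,-0.9,0,0,-1,-0.7,-0.9,0,0,-1,-0.7,-0.9,0,0,-1,-0.7,-0.9,0,0,-1,-0.6,-0.6,0,0,-1,-0.26,-0.24,0,0]

```text
time: 28.4
position: [0.5641, -0.006, 0.1171]
tool_rot: [0.099, 0.995, -0.0, 0.001]
ft_force: [0.0, 0.6, -0.1]
grip_width: 0.0278
grip_force: 10.0
```

>>> play_rows:
  steps: [-1,0,0,0,0,-1,0,0,0,0,-1,0,0,0,0,-1,0,0,0.5,0,-1,0,0,0.5,0,-1,0,0,0,0,-1,0,0,0,0,-1,0,0,0,0,-1,0,0,0,0,-1,0,0,0,0]

```text
time: 29.4
position: [0.5627, -0.0037, 0.0876]
tool_rot: [0.098, 0.995, -0.0, 0.001]
ft_force: [0.5, 0.0, 0.4]
grip_width: 0.0273
grip_force: 10.0
```

Run:
```python
from h import *
go([(.562,-.0037,.0655)])
```

```text
t 29.4 pos [ 0.5627 -0.0037  0.0876] yaw -0.1957 tilt -1.0 w 0.0273 gf 10.0 F [0.5 0.  0.4]
twist units 0.003
(0.562, -0.0037, 0.0655) -> [ 0.02 -0.01  0.74]
```

>>> play_rows:
  steps: [-1,0,0,0.3,0,-1,0,0,0.3,0,-1,0,0,0.14,0,-1,0,0,0,0,-1,0,0,0,0,-1,0,0,0,0,-1,0,0,0,0,-1,0,0,0,0,-1,0,0,0,0,-1,0,0,0,0]

```text
time: 30.4
position: [0.5623, -0.0037, 0.0648]
tool_rot: [0.098, 0.995, -0.0, 0.0]
ft_force: [0.1, 0.6, -0.4]
grip_width: 0.0279
grip_force: 10.0
```

>>> play_rows:
  steps: [-0.2,0,0,0,0,-0.2,0,0,0,0,0,0,0,0,0,0.3,0,0,0,0,0.3,0,0,0,0,0.3,0,0,-0.5,0,0.3,0,0,-0.9,0,0.3,0,0,-0.9,0,0.3,0,0,-0.5,0,0.3,0,0,0,0]

```text
time: 31.4
position: [0.564, -0.004, 0.1511]
tool_rot: [0.098, 0.995, -0.0, 0.003]
ft_force: [0.3, 0.7, 0.2]
grip_width: 0.0566
grip_force: 0.0
```

Run:
```python
from h import *
go([(*CAP,.15),(*CAP,.01)],0)
```

```text
t 31.4 pos [ 0.564  -0.004   0.1511] yaw -0.1957 tilt -0.99998 w 0.0566 gf 0.0 F [0.3 0.7 0.2]
twist units -1.957
(0.4575, -0.2245, 0.15) -> [ 3.55 -7.35  0.04]
(0.4575, -0.2245, 0.01) -> [0.   0.   4.67]
```

>>> play_rows:
  steps: [0.3,0,0,0,-1,0.3,0,0,0,-0.96,0.3,0.4,-0.8,0,0,0.3,0.5,-0.95,0,0,0.3,0.5,-0.95,0,0,0.3,0.5,-0.95,0,0,0.3,0.5,-0.95,0,0,0.3,0.5,-0.95,0,0,0.3,0.4,-0.9,0,0,0.3,0.25,-0.9,0,0]

```text
time: 32.4
position: [0.454, -0.2246, 0.1476]
tool_rot: [0.0, 1.0, 0.001, -0.001]
ft_force: [0.2, 0.7, -0.7]
grip_width: 0.0567
grip_force: 0.0
```

>>> play_rows:
  steps: [0.3,0,0,0,0,0.3,0,0,0,0,0.3,0,0,0,0,0.3,0,0,0.8,0,0.3,0,0,0.9,0,0.3,0,0,0.9,0,0.3,0,0,0,0,0.3,0,0,0,0,0.3,0,0,0,0,0.3,0,0,0,0]

```text
time: 33.4
position: [0.4568, -0.2245, 0.0721]
tool_rot: [-0.0, 1.0, -0.001, 0.001]
ft_force: [-0.4, 0.0, 0.0]
grip_width: 0.0566
grip_force: 0.0
```

Run:
```python
from h import *
go([(*CAP,.006)],0)
snap("e"); crop("e","side",190,120,370,255)
```

```text
t 33.4 pos [ 0.4568 -0.2245  0.0721] yaw 0.0007 tilt -1.0 w 0.0566 gf 0.0 F [-0.4  0.   0. ]
twist units 0.007
(0.4575, -0.2245, 0.006) -> [-0.02  0.    2.2 ]
scale 4.444444444444445
```

View pics/e_side_c190_120.png

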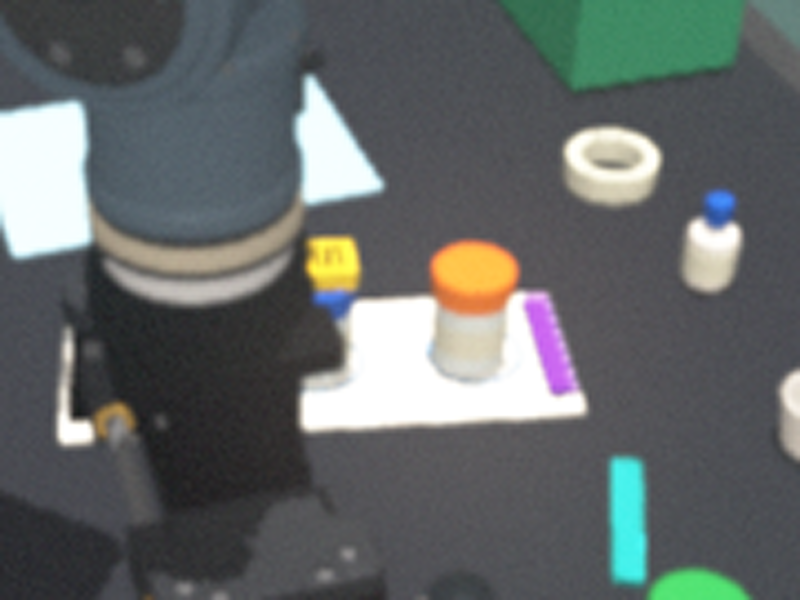

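The cassette rests on the blue lid at crop (330,265). The gripper is above the small cap, so I'll descend and grip.

>>> play_rows:
  steps: [0.3,-0.02,0,0.6,0,0.3,0,0,0.7,0,0.3,0,0,0.6,0,0.3,0,0,0.3,0,0.3,0,0,0,0,0.3,0,0,0,0,-1,0,0,0,0,-1,0,0,0,0,-1,0,0,0,0,-1,0,0,0,0]
  grip_force: 35

```text
time: 34.5
position: [0.4567, -0.2244, 0.0053]
tool_rot: [-0.0, 1.0, -0.0, 0.0]
ft_force: [0.4, 0.4, 3.0]
grip_width: 0.0369
grip_force: 35.0
```

>>> play_rows:
  steps: [-1,0,0,0,0,-1,0,0,0,0,-1,0,0,0,0,-1,0,0,-0.5,0,-1,0,0,-0.8,0,-1,0,0,-0.9,0,-1,0,0,-0.9,0,-1,0,0,-0.4,0,-1,0,0,0,0,-1,0,0,0,0]

```text
time: 35.5
position: [0.456, -0.2239, 0.1091]
tool_rot: [-0.0, 1.0, 0.0, -0.0]
ft_force: [0.2, -0.5, -0.2]
grip_width: 0.0371
grip_force: 35.0
```

>>> play_rows:
  steps: [-1,-0.4,-0.06,0,0,-1,-0.7,-0.1,0,0,-1,-0.7,-0.1,0,0,-1,-0.7,-0.1,0,0,-1,-0.5,-0.1,0,0,-1,-0.17,0,0,0,-1,0,0,0,0,-1,0,0,0,0,-1,0,0,0,0,-1,0,0,0,0]

```text
time: 36.5
position: [0.5508, -0.2378, 0.1097]
tool_rot: [0.0, 1.0, 0.0, -0.0]
ft_force: [-0.4, 0.2, 0.5]
grip_width: 0.037
grip_force: 35.0
```

Run:
```python
from h import *
go([(*NO,.082)],0)
snap("f"); crop("f","side",255,200,355,290); crop("f","top",335,150,400,220)
```

```text
t 36.5 pos [ 0.5508 -0.2378  0.1097] yaw -0.0002 tilt -1.0 w 0.037 gf 35.0 F [-0.4  0.2  0.5]
twist units -0.002
(0.5527, -0.2385, 0.082) -> [-0.06 -0.02  0.92]
scale 6.666666666666667
scale 8.571428571428571
```

View pics/f_side_c255_200.png

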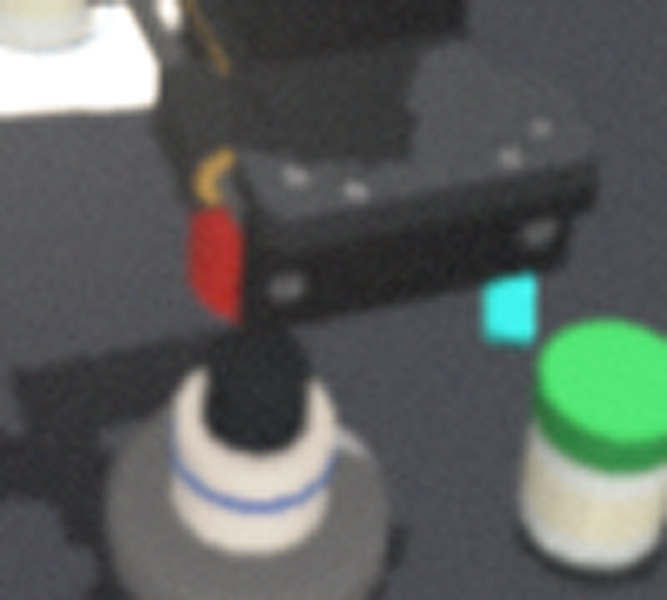

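Run:
```python
from h import *
S=load("f","side");T=load("f","top");s=6.6667
a=np.linspace(0,2*np.pi,120)
def edges(x,y,z0,z1,r):
    P=np.array([p(S,[[x+r*np.cos(t),y+r*np.sin(t),z] for t in a]) for z in (z0,z1)])
    return ((P-[255,200]+.5)*s-.5).min(1).round(1).tolist(),((P-[255,200]+.5)*s-.5).max(1).round(1).tolist()
for x in(.549,.551,.553): print("cap",x,edges(x,-.2378,.1045,.1345,.018))
for x in(.551,.553,.555): print("handle",x,edges(x,-.2385,.03,.05,.022))
```

```text
cap 0.549 ([[173.0, 226.8], [177.4, 144.0]], [[311.3, 326.1], [319.9, 242.5]])
cap 0.551 ([[180.2, 225.4], [184.9, 142.6]], [[318.5, 324.5], [327.2, 240.9]])
cap 0.553 ([[187.5, 223.9], [192.3, 141.1]], [[325.7, 323.0], [334.6, 239.3]])
handle 0.551 ([[156.2, 403.7], [158.6, 355.9]], [[314.2, 526.3], [319.5, 478.3]])
handle 0.553 ([[163.0, 402.3], [165.5, 354.4]], [[321.0, 524.7], [326.4, 476.7]])
handle 0.555 ([[169.7, 400.8], [172.4, 353.0]], [[327.7, 523.1], [333.2, 475.1]])
```

View pics/f_top_c335_150.png

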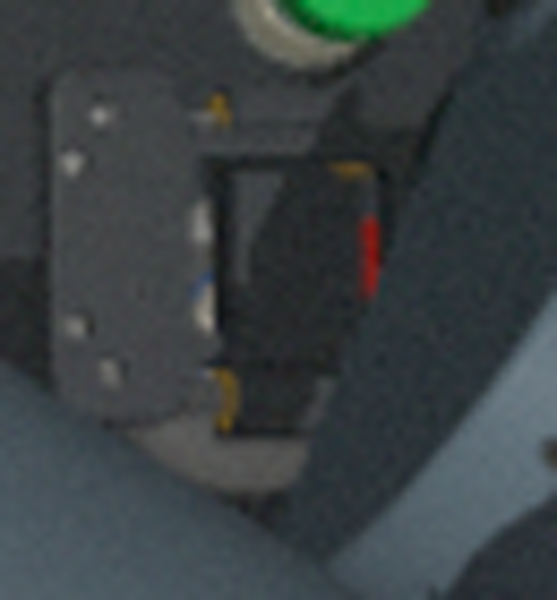

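In the side view, the cap's left edge (crop 189) puts it at x≈.553 in the side camera's own frame, and the handle edges (172..333) put the nose at .555. I'll shift about +1.7 mm in x and lower slowly.

>>> play_rows:
  steps: [-1,-0.06,-0.02,0,0,-1,0,0,0.4,0,-1,0,0,0.5,0,-1,0,0,0.1,0,-1,0,0,0,0,-1,0,0,0,0,-1,0,0,0.1,0,-1,0,0,0.1,0,-1,0,0,0,0,-1,0,0,0,0]

```text
time: 37.6
position: [0.5532, -0.2389, 0.0737]
tool_rot: [-0.0, 1.0, -0.0, -0.0]
ft_force: [-0.6, -2.6, -0.3]
grip_width: 0.037
grip_force: 35.0
```

>>> play_rows:
  steps: [-1,0,0,0.1,0,-1,0,0,0.1,0,-1,0,0,0.1,0,-1,0,0,0,0,-1,0,0,0,0,-1,0,0,0,0,-1,0,0,0,0,-1,0,0,0,0,-1,0,0,0,0,-1,0,0,0,0]

```text
time: 38.6
position: [0.5529, -0.2391, 0.0642]
tool_rot: [-0.0, 1.0, -0.0, -0.0]
ft_force: [-3.0, -3.4, -0.7]
grip_width: 0.037
grip_force: 35.0
```

The cap is over the nose. Side forces of about 3 N push the tool towards -x,-y, so I'll ease that way and go on down.

>>> play_rows:
  steps: [-1,0.03,-0.03,0,0,-1,0,0,0,0,-1,0,0,0.1,0,-1,0,0,0.1,0,-1,0,0,0.05,0,-1,0,0,0,0,-1,0,0,0,0,-1,0,0,0,0,-1,0,0,0,0,-1,0,0,0,0]

```text
time: 39.6
position: [0.5529, -0.2399, 0.0573]
tool_rot: [-0.0, 1.0, -0.0, 0.0]
ft_force: [1.4, -4.8, -0.8]
grip_width: 0.037
grip_force: 35.0
```

>>> play_rows:
  steps: [-1,0,-0.04,0,0,-1,0,0,0,0,-1,0,0,0.05,0,-1,0,0,0,0,-1,0,0,0,0,-1,0,0,0,0,-1,0,0,0,0,-1,0,0,0,0,-1,0,0,0,0,-1,0,0,0,0]

```text
time: 40.6
position: [0.5527, -0.2403, 0.0558]
tool_rot: [0.0, 1.0, 0.0, 0.0]
ft_force: [3.9, 3.3, 0.9]
grip_width: 0.037
grip_force: 35.0
```

>>> play_rows:
  steps: [-1,0,0,0.07,0,-1,0,0,0,0,-1,0,0,0,0,-1,0,0,0,0,-1,0,0,0,0,-1,0,0,0,0,-1,0,0,0,0,-1,0,0,0,0,-1,0,0,0,0,-1,0,0,0,0]

```text
time: 41.6
position: [0.5528, -0.2403, 0.0552]
tool_rot: [-0.0, 1.0, 0.0, 0.0]
ft_force: [2.4, 3.0, 10.2]
grip_width: 0.0371
grip_force: 35.0
```

>>> play_rows:
  steps: [-1,0,0,0.05,0,-1,0,0,0,0,-1,0,0,0,0,-1,0,0,0,0,-1,0,0,0,0,-1,0,0,0,0,-1,0,0,0,0,-1,0,0,0,0,-1,0,0,0,0,-1,0,0,0,0]

```text
time: 42.6
position: [0.5528, -0.2403, 0.0551]
tool_rot: [-0.0, 1.0, -0.0, 0.001]
ft_force: [0.2, 5.6, 18.1]
grip_width: 0.037
grip_force: 35.0
```

>>> play_rows:
  steps: [-1,0,0,0.05,0,-1,0,0,0,0,-1,0,0,0,0,-1,0,0,0,0,-1,0,0,0,0,-1,0,0,0,0,-1,0,0,0,0,-1,0,0,0,0,-1,0,0,0,0,-1,0,0,0,0]

```text
time: 43.6
position: [0.5528, -0.2403, 0.055]
tool_rot: [-0.0, 1.0, -0.0, 0.001]
ft_force: [-1.5, 6.2, 26.1]
grip_width: 0.037
grip_force: 35.0
```

There's no further motion at 26 N, and the estimated rim height is about 0.050, so it looks home. I'll release, rise, shut the fingers and press the top to make sure.

>>> play_rows:
  steps: [-1,0,0,-0.15,0,0,0,0,0,0,0.3,0,0,0,0,0.3,0,0,0,0,0.3,0,0,-0.4,0,0.3,0,0,-0.8,0,0.3,0,0,-0.9,0,0.3,0,0,0,0,-1,0,0,0,0,-1,0,0,0,0]

```text
time: 44.6
position: [0.5516, -0.2403, 0.1174]
tool_rot: [-0.0, 1.0, 0.001, -0.001]
ft_force: [0.6, -0.5, 0.2]
grip_width: 0.0471
grip_force: 0.0
```

>>> play_rows:
  steps: [-1,0,0,0,0,-1,0,0,0,0,-1,0,0,0,0,-1,0,0,0,0,-1,0,0,0,0,-1,0,0,0.5,0,-1,0,0,0.4,0,-1,0,0,0,0,-1,0,0,0,0,-1,0,0,0,0]

```text
time: 45.6
position: [0.5528, -0.2409, 0.0915]
tool_rot: [-0.0, 1.0, -0.0, 0.0]
ft_force: [-0.2, 0.1, -0.1]
grip_width: 0.0007
grip_force: 0.0
```

>>> play_rows:
  steps: [-1,0,0,0.2,0,-1,0,0,0.15,0,-1,0,0,0.08,0,-1,0,0,0,0,-1,0,0,0,0,-1,0,0,0,0,-1,0,0,0,0,-1,0,0,0,0,-1,0,0,0,0,-1,0,0,0,0]

```text
time: 46.6
position: [0.5529, -0.2408, 0.0799]
tool_rot: [-0.0, 1.0, -0.0, 0.001]
ft_force: [-1.7, 1.5, 9.5]
grip_width: 0.0004
grip_force: 4.9
```

>>> play_rows:
  steps: [-1,0,0,0.07,0,-1,0,0,0,0,-1,0,0,0,0,-1,0,0,0,0,-1,0,0,0,0,-1,0,0,0,0,-1,0,0,0,0,-1,0,0,0,0,-1,0,0,0,0,-1,0,0,0,0]

```text
time: 47.6
position: [0.5529, -0.2408, 0.0798]
tool_rot: [-0.0, 1.0, -0.001, 0.001]
ft_force: [-4.4, 2.5, 21.2]
grip_width: 0.0006
grip_force: 10.5
```

The cap's top sits at 0.080 under 21 N, so its rim is at 0.050 and fully home. I'll retreat and check everything.

>>> play_rows:
  steps: [-1,0,0,-0.4,0,-1,0,0,-0.8,0,-1,0,0,-0.9,0,-1,0,0,-0.9,0,-1,0,0,-0.9,0,-1,0,0,-0.9,0,0,0.8,-0.4,-0.3,0,0,0.9,-0.5,-0.3,0,0,0.9,-0.5,0,0,0,0.9,-0.5,0,0]

```text
time: 48.6
position: [0.4466, -0.2981, 0.2385]
tool_rot: [-0.0, 1.0, -0.0, 0.0]
ft_force: [-1.2, -0.6, 0.4]
grip_width: 0.025
grip_force: 0.0
```

>>> play_rows:
  steps: [0,0.5,-0.9,0,0,0,0.2,-0.9,0,0,0,0,-0.9,0,0,0,0,-0.9,0,0,0,0,0,0,0,0,0,0,0,0,0,0,0,0,0,0,0,0,0,0,0,0,0,0,0,0,0,0,0,0]

```text
time: 49.6
position: [0.4267, -0.4051, 0.2383]
tool_rot: [-0.001, 1.0, 0.0, 0.0]
ft_force: [1.2, -0.5, 0.1]
grip_width: 0.0437
grip_force: 0.0
```

Run:
```python
from h import *
go([]); snap("g"); 
a=load("g","top")["image"][110:250,215:405,::-1]
cv2.imwrite("pics/g_final.png",cv2.resize(a,None,fx=4.2,fy=4.2,interpolation=cv2.INTER_CUBIC))
b=load("g","side")["image"][160:310,180:380,::-1]; cv2.imwrite("pics/g_finals.png",cv2.resize(b,None,fx=4,fy=4,interpolation=cv2.INTER_CUBIC))
```

```text
t 49.6 pos [ 0.4267 -0.4051  0.2383] yaw 0.0011 tilt -1.0 w 0.0437 gf 0.0 F [ 1.2 -0.5  0.1]
twist units 1.971
```

View pics/g_final.png

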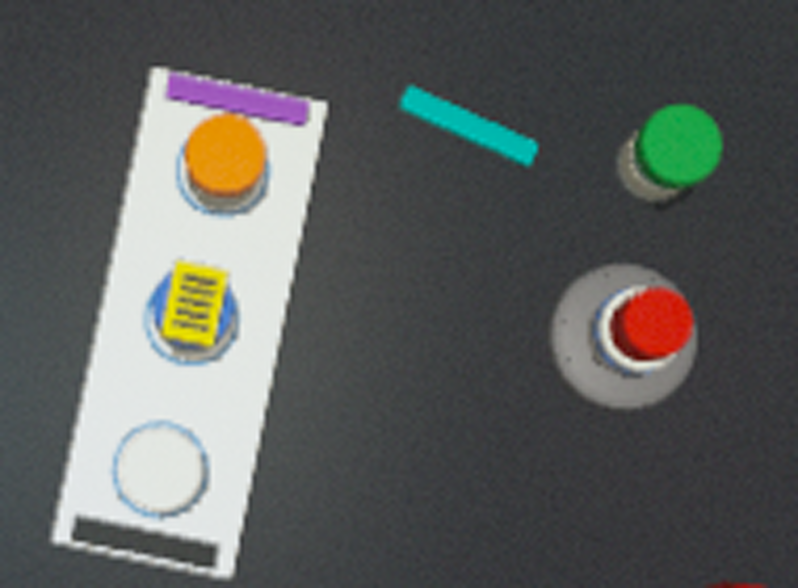

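View pics/g_finals.png

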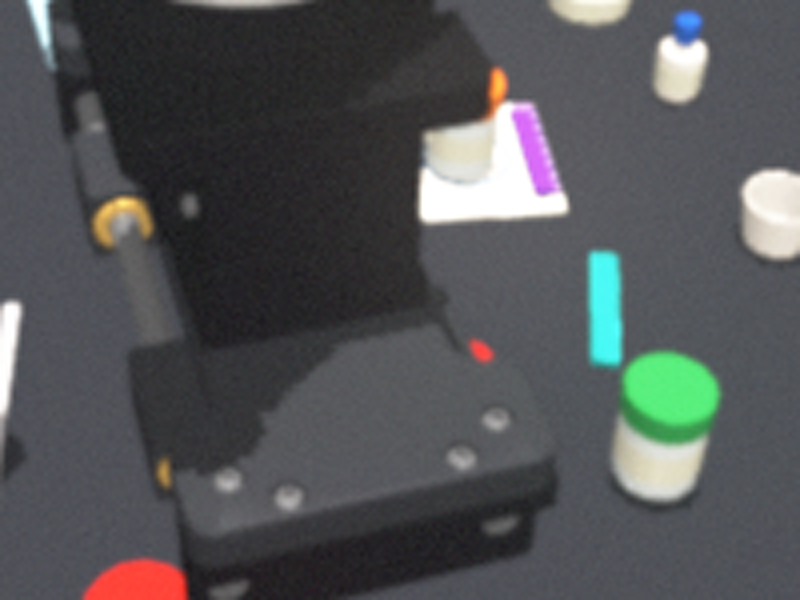

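From above, all three jars are in their rings, with lids at (225,155) orange and (162,470) white. The cassette at (195,303) is flat and centred on the blue lid. The cap at (652,322) is on the nose, and the green jar hasn't moved. In the side view the arm hides the camera, but the arm is clear of everything.

```bash
python3 -c "
from rig import robot
print(robot.hand_in())"
```

```text
the job is handed in; nothing more can be done
None
```

I handed the job in at about 50 s, with no verdict returned: the three jars are on their rings, the cassette is on the blue lid, the red cap is pressed fully home, the green jar is where it started, and everything is released.

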